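Snap the cap back on the glaze bottle

TASK

The squeeze bottle with the red collar stands open in the caddy: lift the red cap up off its drying peg and press it down onto that bottle's nozzle until it clicks, then keep pushing after the click until the cap's rim is fully down on the red shoulder. Finish while still holding the cap down with a firm push: do not let go of it, and do not crush the bottle. Leave the blue cap, the other bottle and the madeleines where they are.

Things in the scene. Friction and masses are not known exactly. Their poses are not given: they have to be found in the camera images.
- cap: The red snap cap to use: closed top, open mouth down, 26 mm across its fluted side (25 near the top), 40 mm tall, 16 g, 36 mm deep inside. Origin: centre of the mouth (bottom rim); z up to the crown. It hangs mouth down over a drying peg, the peg's tip touching its crown from inside: lift it straight up 40 mm or more to clear the peg. Inside, a snap rib of 15 mm bore 6 to 8 mm above the mouth; the mouth flares to 22 mm.
- cap_top (a point): Centre of the red cap's flat crown, 40 mm above its mouth along the cap's z. Good grip: fingers on the two sides, 8 to 16 mm below the crown; keep fingertips above the mouth.
- bottle: The open squeeze bottle to be capped: milky white body 60 mm across with a red band, red 50 mm screw collar, red cone and red nozzle; 196 mm tall, 0.27 to 0.62 kg, loose with 2 mm play all round in an end cell of the caddy. Origin: centre of its underside; z up along the nozzle.
- shoulder (a point): Centre of the flat red shoulder (29 mm across) at the foot of the nozzle, 164 mm above the bottle's underside. The cap's rim lands on it: fully home, the cap's mouth centre is at this point. A springy bead (18 mm across) rings the nozzle 11 mm above it: unclicked, a cap rests about 8 mm too high; the push peaks (5 to 9 N) at 5 to 6 mm, drops to nothing by 2 mm (the click), then rises on the shoulder. A firm push is about 10 N.
- nozzle_tip (a point): Tip of the red nozzle, 32 mm above the shoulder. The nozzle is 7 mm across at the tip, widening to 12.4 mm 16 mm below the tip.
- caddy: Stainless steel caddy, fixed to the table, 70 x 204 x 90 mm high, three cells of 64 mm in a row along its y; the two bottles stand in the end cells (67 mm either side of the middle, on the 3 mm floor), the middle cell is empty. Origin: centre of its underside.
- rack: Stainless drip tray, fixed to the table, 110 x 240 x 18 mm, with three upright drying pegs of 11 mm diameter in a row along its y, 80 mm apart, tips 95 mm above its underside. The caps hang on the two end pegs, the middle one is empty. Origin: centre of its underside.
- blue_cap: A blue snap cap of the same shape, hanging on the other end peg; leave it. Origin: centre of its mouth.
- full_bottle: The other squeeze bottle, same size, yellow collar and yellow cap already on, 204 mm tall, in the other end cell of the caddy; leave it. Origin: centre of its underside.
- madeleine1: A golden shell-shaped madeleine, 76 x 44 x 22 mm, lying on the sheet pan beyond the work; leave it. Origin: centre of its underside.
- madeleine2: Another madeleine of the same size on the same sheet pan; leave it. Origin: centre of its underside.

How it is judged:
On the way, in this order (a step that is already met when the one before it is completed fails the run):
1. the red cap is lifted clear of its peg in the gripper (z of cap in the frame of rack above 0.105 m and contact force between the fingers and cap above 1 N), for 0.2 s.
2. the red cap has clicked over the nozzle's bead (z of cap in the frame of shoulder below 0.0025 m and distance between cap and shoulder below 0.005 m), for 0.2 s.
At the end, for the whole second after the job is handed in: Through the last second the gripper is still on the red cap and presses it onto the bottle with more than 5 N; the cap's rim is within 2 mm of the shoulder and its mouth within 4 mm of the shoulder's centre, in line within 0.1 rad; the bottle stands upright in its cell, at rest (z of cap in the frame of shoulder below 0.002 m and distance between cap and shoulder below 0.004 m and angle between the z axis of cap and the z axis of bottle, either way round below 0.1 rad and contact force between cap and bottle above 5 N and contact force between any of the fingers, the arm and cap above 2 N and z of bottle in the frame of caddy below 0.008 m and angle between bottle's own z axis and vertical below 0.12 rad and linear speed of cap below 0.02 m/s); the arm keeps its last pose, push and grip.
It fails at once if the bottle is crushed: the cap bears on it with more than 60 N (contact force between cap and bottle above 60 N).
It fails at once if the blue cap is moved by more than 20 mm (distance of blue_cap from where it was at the start of the episode above 0.02 m).
It fails at once if the other bottle is moved by more than 20 mm (distance of full_bottle from where it was at the start of the episode above 0.02 m).
It fails at once if the first madeleine is moved by more than 20 mm (distance of madeleine1 from where it was at the start of the episode above 0.02 m).
It fails at once if the second madeleine is moved by more than 20 mm (distance of madeleine2 from where it was at the start of the episode above 0.02 m).
It also fails if it takes over 54 s, if anything falls off the work surface, if the arm or the gripper's body presses on something with over 40 N, if the wrist force passes 120 N, or if a joint passes its speed limit or range.

ROBOT

A 7-joint arm with a two-finger parallel gripper is mounted at the origin on the work surface. World frame = base frame: x ahead of the robot, y to its left, z up, the work surface at z = 0. Lengths are in m, angles in rad, forces in N, time in s.
With the tool pointing down it reaches from about 0.4 to 0.875 m from the base axis. Payload 4.4 kg.
Tool frame: the origin (TCP) lies midway between the tips of the shut fingers; the grasp point (between the pads) lies 19 mm behind it; z points along the fingers, y is the direction in which the jaws open and shut (so a half turn about z gives the same grasp; the last joint's range is limited). The gripper opens to 85 mm and grips with 20 to 120 N. Pads are 22 mm wide; open, the fingers measure 114 mm over their backs; the gripper's body (76 mm by 85 mm) begins 54 mm behind the grasp point. The pads swing forward as they close: fully open they stand 13 mm farther back than shut.
Start: joints at [-1.399, 0.628, 0.038, 1.517, -0.027, 0.996, -0.02], TCP at [0.153, 0.632, 0.231] pointing down, gripper open.
Joint ranges: [-3.06, 3.06], [-0.37, 2.12], [-1.25, 1.32], [0.18, 2.47], [-1.1, 4.24], [0.23, 1.98], [-2.94, 2.94]. Speed limits (rad/s): [2.57, 2.57, 3.14, 3.14, 3.14, 3.14, 3.14].

INTERFACE

Orientations are given as a 3x3 rotation matrix whose columns are the frame's x, y, z axes.
In Python, from workcell import arm gives the robot as it stands.
- The arm moves only by the tool drive_tool, never from a script. Its argument "rows" is a list of rows, each an object with "translation": the shift along the tool's x, y, z in mm, a list of three; "delta_rot": the turn, a rotation vector about the tool's x, y, z in rad, a list of three; "hand": the closure, from 0 (fully open) to 1 (shut). In form: [{"translation": [x, y, z], "delta_rot": [rx, ry, rz], "hand": hand}, ...]. A call has 1 to 10 rows; each row shifts and turns the pose as measured when the row begins, along the tool's axes as they then stand; what a row does not reach is not made up. A row lasts 1/8 s, in which the tool goes at most 62.5 mm and 10.7 degrees, less where a joint would pass 70% of its speed; a pose out of reach is approached as far as the arm can. A call is refused whole if a number of a shift passes 62.5 or a number of a turn 0.188, either way. A call with a gripper value outside its range is refused whole. The fingers move at their own pace and stop on an object; "newtons" is the grip in N (left out, the last holds). Time passes only in rows, so rows that do not move let the fingers close. It gives the time, the measured TCP pose, the force and the opening at its end, in the units of the state.
- arm.get_state(): the state, without advancing time (a new reading comes with each control period).
- arm.capture(name): name is "scene" or "top" or "wrist"; returns a dict with "img" (384x512x3 uint8, blue, green, red), "fx", "fy", "cx", "cy" (pixels), "dist_coeffs" ([k1, k2, p1, p2, k3] as OpenCV has them; the pictures are not rectified), "world_from_camera" (4x4, takes a point from camera to world coordinates); the wrist camera has in their place "hand_eye" (4x4, takes a point from camera to tool coordinates, whose origin is the TCP and whose axes are the flange's). Camera axes: x right, y up, looking along -z (the intrinsics and any distortion apply to the point x, -y, -z); pixel columns grow to the right and rows downward; lengths in m; the calibration is good to about 2 mm. A picture is of the moment at which its call begins: read the wrist's pose just before it. There is no depth.
- arm.close_job(): hands the job in, once; it reports no verdict.
The state is a dict: "clock": time; "qpos": joint angles; "joint_vel": joint speeds; "tau": joint torques, N m; "eef_pos": TCP position; "ee_rot": TCP orientation; "contact_force": force on the tool from outside, world axes, zero at the start; "ft_torque": the same for the moment, N m; "gripper_width": finger opening in m.
Only numpy, scipy, OpenCV 4.12 (cv2) and the standard library are available. Lean on these libraries where they do the work, as an engineer would, in place of code of your own. Each camera call takes 0.05 s, during which the arm holds its last target.

## Working session

There is one attempt and no reset: what is moved stays moved. The work goes in short steps, Python scripts to look and compute and a tool call to move; the robot and the scene stay as the last step left them, time stands still between calls to the robot, and variables do not carry over. Pictures are saved under pics/ and viewed, and the job is handed in when it is done.

Besides the shell and the picture viewer there is one more tool, called after "Emit:" by a JSON object that holds its "api" and its "payload", one argument or row to a line. drive_tool: Moves the arm, as the interface text tells. Its arguments: {"type":"object","properties":{"rows":{"type":"array"},"newtons":{"type":"number"}},"required":["rows"]}

```bash
mkdir -p pics; ls
python3 - <<'E'
from workcell import arm
import cv2,numpy as np,pickle
s=arm.get_state()
print(s)
d={}
for n in ["scene","top","wrist"]:
    c=arm.capture(n); d[n]=c; cv2.imwrite(f"pics/{n}0.png",c["img"])
    print(n,{k:np.round(v,4).tolist() for k,v in c.items() if k!="img"})
pickle.dump((s,d),open("cap0.pkl","wb"))
E
```

```text
pics
{'clock': 0.0, 'qpos': array([-1.39881008,  0.62936412,  0.03846986,  1.51834511, -0.02700786,
        0.99627565, -0.01999639]), 'joint_vel': array([ 5.69914619e-04, -1.55373907e-05,  1.22534666e-03,  4.51551068e-04,
       -4.49038529e-05,  3.24458601e-03, -2.61760220e-03]), 'tau': array([-1.34209942e-03, -5.63401687e+01,  1.22481633e+00, -1.93450999e+01,
        1.07152198e-02,  1.02533246e-02,  6.17486222e-06]), 'eef_pos': array([0.15295076, 0.63112463, 0.23038525]), 'ee_rot': array([[-9.71856463e-01,  2.35573448e-01, -4.07351525e-04],
       [ 2.35573797e-01,  9.71854743e-01, -1.82858971e-03],
       [-3.48806707e-05, -1.87308807e-03, -9.99998245e-01]]), 'contact_force': array([-0.01364864,  0.79536592, -0.0693543 ]), 'ft_torque': array([-0.06268767, -0.03739001, -0.00575941]), 'gripper_width': 0.08510762063048659}
scene {'fx': 362.126, 'fy': 362.126, 'cx': 251.9348, 'cy': 194.9493, 'dist_coeffs': [0.0315, 0.0, 0.0, 0.0, 0.0], 'world_from_camera': [[0.5669, -0.5773, 0.5876, 1.1394], [0.8237, 0.4059, -0.3959, -0.3482], [-0.01, 0.7084, 0.7057, 0.7905], [0.0, 0.0, 0.0, 1.0]]}
top {'fx': 369.0539, 'fy': 369.0539, 'cx': 252.1311, 'cy': 195.0779, 'dist_coeffs': [-0.0965, 0.0, 0.0, 0.0, 0.0], 'world_from_camera': [[-0.0277, 0.9939, -0.107, 0.4961], [-0.9993, -0.0302, -0.022, -0.0015], [-0.0251, 0.1063, 0.994, 1.1692], [0.0, 0.0, 0.0, 1.0]]}
wrist {'fx': 329.9609, 'fy': 329.9609, 'cx': 253.6248, 'cy': 192.4185, 'dist_coeffs': [-0.0297, 0.0, 0.0, 0.0, 0.0], 'hand_eye': [[0.0003, 0.9617, 0.274, 0.0703], [1.0, 0.0, -0.001, -0.0004], [-0.001, 0.274, -0.9617, -0.1434], [0.0, 0.0, 0.0, 1.0]]}
```

View pics/scene0.png

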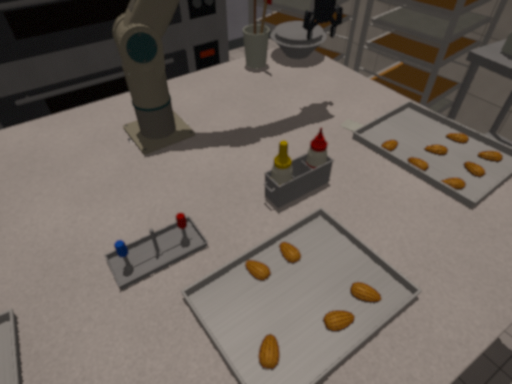

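View pics/top0.png

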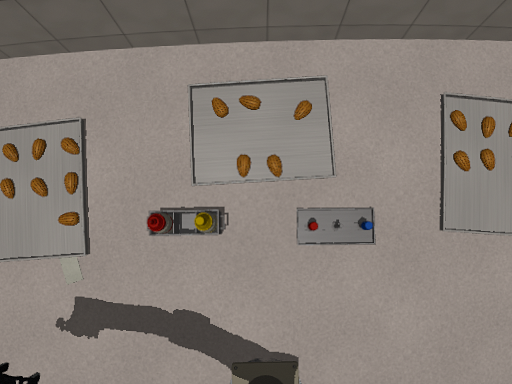

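View pics/wrist0.png

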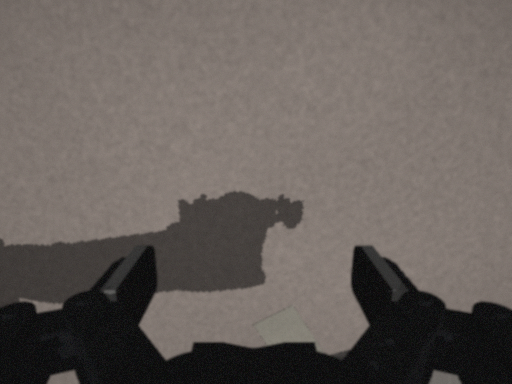

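The scene view shows the red cap on its peg at about (181,220) and the red nozzle at about (320,135). The top view shows the cap at (313,226) and the open bottle at (157,222), with the yellow bottle and blue cap beside them.

```bash
cat > h.py <<'E'
import cv2,numpy as np
def ray(c,uv,T=None):
    T=c["world_from_camera"] if T is None else T
    K=np.array([[c["fx"],0,c["cx"]],[0,c["fy"],c["cy"]],[0,0,1]])
    p=cv2.undistortPoints(np.array([[uv]],float),K,np.array(c["dist_coeffs"]))[0,0]
    d=np.array(T)[:3,:3]@np.array([p[0],-p[1],-1]); return np.array(T)[:3,3],d/np.linalg.norm(d)
def onz(c,uv,z,T=None):
    o,d=ray(c,uv,T); return o+d*(z-o[2])/d[2]
def tri(r1,r2):
    A=np.stack([r1[1],-r2[1]],1); t=np.linalg.lstsq(A,r2[0]-r1[0],rcond=None)[0]
    a=r1[0]+t[0]*r1[1]; b=r2[0]+t[1]*r2[1]; return (a+b)/2,np.linalg.norm(a-b)
def proj(c,P,T=None):
    T=np.array(c["world_from_camera"] if T is None else T); q=np.linalg.inv(T)@np.append(P,1)
    K=np.array([[c["fx"],0,c["cx"]],[0,c["fy"],c["cy"]],[0,0,1]])
    return cv2.projectPoints(np.array([[q[0],-q[1],-q[2]]]),np.zeros(3),np.zeros(3),K,np.array(c["dist_coeffs"]))[0][0,0]
def mask(img,col):
    h=cv2.cvtColor(img,cv2.COLOR_BGR2HSV); H,S,V=cv2.split(h)
    m={"red":((H<7)|(H>172))&(S>150)&(V>40),"blue":(H>100)&(H<130)&(S>130)&(V>40),"yellow":(H>23)&(H<35)&(S>150)&(V>50)}[col]
    return m.astype(np.uint8)
def blobs(img,col,a=12):
    n,l,s,c=cv2.connectedComponentsWithStats(mask(img,col))
    return [(s[i].tolist(),c[i].round(2).tolist()) for i in range(1,n) if s[i][4]>=a]
def wristT(s,c):
    T=np.eye(4);T[:3,:3]=s["ee_rot"];T[:3,3]=s["eef_pos"];return T@np.array(c["hand_eye"])
E
python3 - <<'E'
from h import *
import pickle
s,d=pickle.load(open("cap0.pkl","rb"))
for n in ("scene","top"):
  for col in ("red","blue","yellow"): print(n,col,blobs(d[n]["img"],col))
def crop(n,x,y,w,h,k): return cv2.resize(d[n]["img"][y:y+h,x:x+w],None,fx=k,fy=k,interpolation=cv2.INTER_CUBIC)
a=np.vstack([np.hstack([crop("scene",160,205,50,40,8),crop("scene",260,120,50,40,8)*0+crop("scene",300,122,50,40,8)]),
 np.hstack([crop("top",290,205,50,40,8),crop("top",140,202,50,40,8)])[:280]])
cv2.imwrite("pics/crops.png",a)
E
```

```text
scene red [([267, 0, 4, 4, 15], [268.6, 1.4]), ([200, 49, 14, 9, 63], [206.6, 52.89]), ([311, 132, 16, 19, 194], [318.45, 143.04]), ([177, 213, 9, 15, 105], [181.03, 220.21])]
scene blue [([115, 241, 12, 16, 135], [120.81, 248.27])]
scene yellow [([275, 141, 16, 27, 237], [282.49, 157.3])]
top red [([147, 213, 19, 18, 254], [156.09, 222.0]), ([308, 222, 10, 8, 61], [312.77, 225.67])]
top blue [([361, 222, 12, 8, 82], [366.63, 225.37])]
top yellow [([195, 213, 17, 18, 247], [202.98, 221.13])]
```

View pics/crops.png

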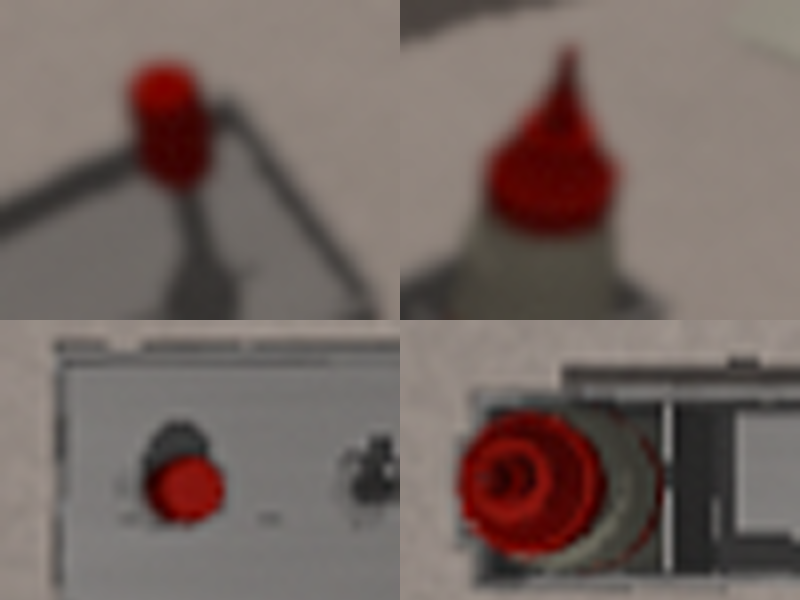

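Run:
```python
from h import *
import pickle
s,d=pickle.load(open("cap0.pkl","rb")); S,T=d["scene"],d["top"]
np.set_printoptions(precision=4,suppress=True)
print("crown",tri(ray(S,(179.9,215.5)),ray(T,(313.4,225.6))),onz(T,(313.4,225.6),.099),onz(S,(179.9,215.5),.099))
# nozzle tip scene crop (570,45), top (500,480)
a=(300+570/8-.44,122+45/8-.44); b=(140+500/8-.44,202+(480-320)/8-.44)
print("tip",tri(ray(S,a),ray(T,b)),onz(T,b,.199),onz(S,a,.199))
print("blue~",onz(T,(366.6,225.4),.09),"yellow",onz(T,(203,221.1),.18))
```

```text
crown (array([ 0.5172, -0.1529,  0.097 ]), np.float64(0.000343260618655519)) [ 0.5172 -0.1525  0.099 ] [ 0.5189 -0.1536  0.099 ]
tip (array([0.6177, 0.2137, 0.283 ]), np.float64(0.22507291006874727)) [0.5342 0.154  0.199 ] [0.6167 0.4113 0.199 ]
blue~ [ 0.5129 -0.3098  0.09  ] yellow [0.5361 0.1545 0.18  ]
```

Run:
```python
from h import *
import pickle
s,d=pickle.load(open("cap0.pkl","rb")); S,T=d["scene"],d["top"]
np.set_printoptions(precision=4,suppress=True)
a=(300+170/8-.44,122+45/8-.44); b=(140+100/8-.44,202+(480-320)/8-.44)
print("tip",tri(ray(S,a),ray(T,b)),onz(T,b,.199),onz(S,a,.199))
# caddy / rack orientation in top view
print([onz(T,p,.099) for p in ((312.8,225.7),(366.6,225.4))])
```

```text
tip (array([0.5391, 0.2893, 0.2039]), np.float64(0.00564281649129013)) [0.5377 0.2883 0.199 ] [0.535  0.2976 0.199 ]
[array([ 0.5169, -0.1507,  0.099 ]), array([ 0.5128, -0.3072,  0.099 ])]
```

Emit:
{"api": "drive_tool", "payload": {
  "rows": [
    {"translation": [0,0,-35],"delta_rot": [0,0,-0.12],"hand": 0.3},
    {"translation": [0,0,-35],"delta_rot": [0,0,-0.118],"hand": 0.3},
    {"translation": [-15,-40,0],"delta_rot": [0,0,0],"hand": 0.3},
    {"translation": [-15,-45,0],"delta_rot": [0,0,0],"hand": 0.3},
    {"translation": [-15,-45,0],"delta_rot": [0,0,0],"hand": 0.3},
    {"translation": [-15,-45,0],"delta_rot": [0,0,0],"hand": 0.3},
    {"translation": [-15,-45,0],"delta_rot": [0,0,0],"hand": 0.3},
    {"translation": [-15,-45,0],"delta_rot": [0,0,0],"hand": 0.3}
  ],
  "newtons": 60
}}

```text
clock: 1.15
eef_pos: [0.2458, 0.3611, 0.3003]
ee_rot: [[-1.0, -0.014, -0.001], [-0.014, 1.0, -0.004], [0.002, -0.004, -1.0]]
contact_force: [0.0, 1.6, -1.1]
gripper_width: 0.0598
```

Emit:
{"api": "drive_tool", "payload": {
  "rows": [
    {"translation": [-45,-12,-10],"delta_rot": [0,0,0.0],"hand": 0.3},
    {"translation": [-45,-12,-10],"delta_rot": [0,0,0],"hand": 0.3},
    {"translation": [-45,-12,-10],"delta_rot": [0,0,0],"hand": 0.3},
    {"translation": [-45,-12,0],"delta_rot": [0,0,0],"hand": 0.3},
    {"translation": [-45,-12,0],"delta_rot": [0,0,0],"hand": 0.3},
    {"translation": [-35,-12,0],"delta_rot": [0,0,0],"hand": 0.3},
    {"translation": [0,0,0],"delta_rot": [0,0,0.014],"hand": 0.3},
    {"translation": [0,0,0],"delta_rot": [0,0,0],"hand": 0.3}
  ]
}}

```text
clock: 2.15
eef_pos: [0.5133, 0.2846, 0.3293]
ee_rot: [[-1.0, 0.004, -0.005], [0.004, 1.0, -0.008], [0.005, -0.008, -1.0]]
contact_force: [-0.3, -0.7, -0.7]
gripper_width: 0.06
```

```bash
cat > look.py <<'E'
import sys,pickle
from workcell import arm
from h import *
n=sys.argv[1]; s=arm.get_state(); c=arm.capture("wrist"); pickle.dump((s,c),open(n+".pkl","wb"))
cv2.imwrite(f"pics/{n}.png",c["img"]); print(s["clock"],s["eef_pos"].round(4),s["ee_rot"].round(4).tolist(),s["contact_force"].round(2),s["joint_vel"].round(3)); print(blobs(c["img"],"red",30))
E
python3 look.py w1
```

```text
2.15 [0.5133 0.2846 0.3293] [[-1.0, 0.0036, -0.0048], [0.0037, 1.0, -0.0078], [0.0048, -0.0078, -1.0]] [-0.33 -0.71 -0.65] [ 0.014  0.009  0.012 -0.007  0.007 -0.003  0.001]
[([241, 170, 48, 47, 1720], [264.65, 192.83])]
```

View pics/w1.png

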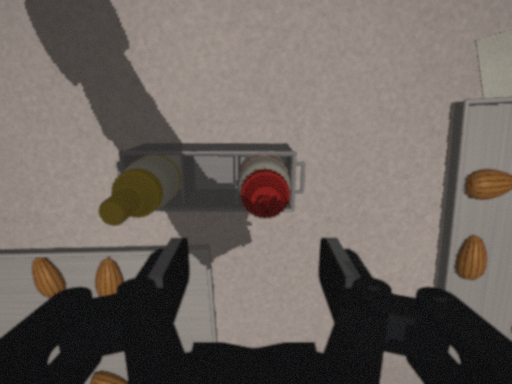

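Run:
```python
from h import *
import pickle
s,c=pickle.load(open("w1.pkl","rb"))
im=c["img"][160:225,230:300]; z=cv2.resize(im,None,fx=9,fy=9,interpolation=cv2.INTER_CUBIC)
z=np.clip(z.astype(float)*2,0,255).astype(np.uint8); cv2.imwrite("pics/w1z.png",z)
```

```text
(no output)
```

View pics/w1z.png

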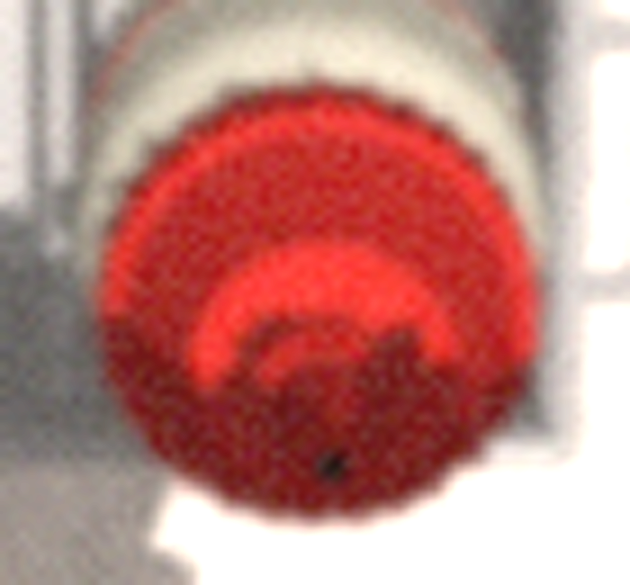

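Run:
```python
from h import *
import pickle
np.set_printoptions(precision=4,suppress=True)
s,c=pickle.load(open("w1.pkl","rb")); T=wristT(s,c)
f=lambda x,y:(230+(x+.5)/9-.5,160+(y+.5)/9-.5)
print("tip",onz(c,f(331,463),.199,T)); print("sh",onz(c,f(326,376),.167,T)); print("collar",onz(c,f(319,300),.145,T))
_,d=pickle.load(open("cap0.pkl","rb"))
print(tri(ray(d["top"],(152.06,221.56)),ray(c,f(331,463),T)))
# collar edge diameter check
print(onz(c,f(98,300),.145,T)-onz(c,f(538,300),.145,T))
```

```text
tip [0.5373 0.2946 0.199 ]
sh [0.5383 0.2951 0.167 ]
collar [0.536  0.2949 0.145 ]
(array([0.5396, 0.2934, 0.1877]), np.float64(0.004319783335818631))
[-0.0001 -0.0505  0.    ]
```

The zoomed wrist view shows the nozzle hole at about (266,211) and the shoulder ring centre at about (266,201). Both give a bottle axis near (0.538, 0.295). Next is the cap.

Emit:
{"api": "drive_tool", "payload": {
  "rows": [
    {"translation": [0,-50,0],"delta_rot": [0,0,0],"hand": 0.3},
    {"translation": [0,-50,0],"delta_rot": [0,0,0],"hand": 0.3},
    {"translation": [0,-50,0],"delta_rot": [0,0,0],"hand": 0.3},
    {"translation": [0,-50,0],"delta_rot": [0,0,0],"hand": 0.3},
    {"translation": [0,-50,0],"delta_rot": [0,0,0],"hand": 0.3},
    {"translation": [0,-50,20],"delta_rot": [0,0,0],"hand": 0.3},
    {"translation": [0,-50,30],"delta_rot": [0,0,0],"hand": 0.3},
    {"translation": [0,-40,30],"delta_rot": [0,0,0],"hand": 0.3},
    {"translation": [0,-30,30],"delta_rot": [0,0,0],"hand": 0.3},
    {"translation": [0,0,0],"delta_rot": [0,0,0],"hand": 0.3}
  ]
}}

```text
clock: 3.45
eef_pos: [0.5103, -0.1346, 0.2214]
ee_rot: [[-1.0, -0.022, 0.0], [-0.022, 1.0, -0.001], [-0.0, -0.001, -1.0]]
contact_force: [-0.8, 0.7, 0.2]
gripper_width: 0.0596
```

```bash
python3 look.py w2
```

```text
3.45 [ 0.5103 -0.1346  0.2214] [[-0.9998, -0.0222, 0.0003], [-0.0222, 0.9998, -0.0014], [-0.0003, -0.0014, -1.0]] [-0.82  0.74  0.2 ] [-0.029 -0.041 -0.043 -0.021 -0.018  0.007 -0.004]
[([218, 170, 29, 35, 792], [232.36, 187.19])]
```

View pics/w2.png

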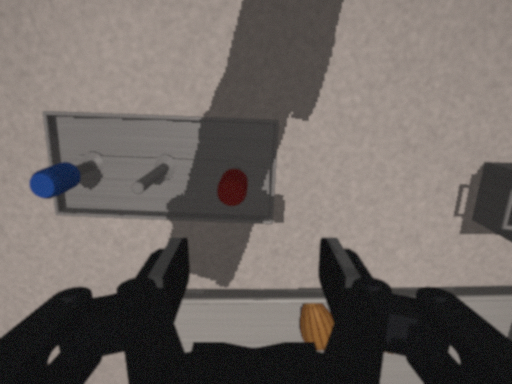

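Run:
```python
from h import *
import pickle
s,c=pickle.load(open("w2.pkl","rb"))
im=c["img"][160:215,200:265]; z=cv2.resize(im,None,fx=9,fy=9,interpolation=cv2.INTER_CUBIC)
z=np.clip(z.astype(float)*2.5,0,255).astype(np.uint8); cv2.imwrite("pics/w2z.png",z)
```

```text
(no output)
```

View pics/w2z.png

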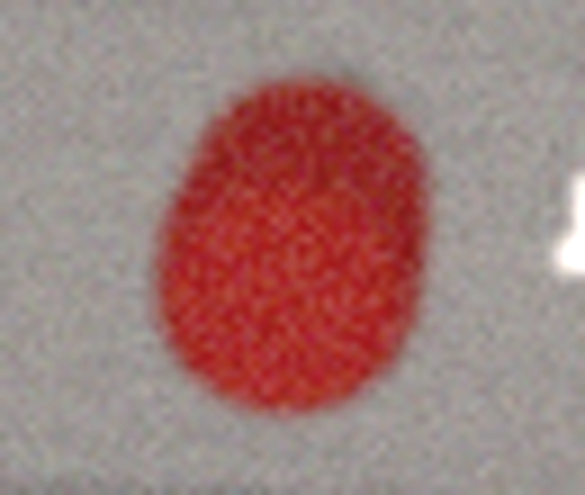

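Run:
```python
from h import *
import pickle
np.set_printoptions(precision=4,suppress=True)
s,c=pickle.load(open("w2.pkl","rb")); T=wristT(s,c)
f=lambda x,y:(200+(x+.5)/9-.5,160+(y+.5)/9-.5)
P=onz(c,f(288,283),.099,T); print(P); print(onz(c,f(158,283),.099,T)-onz(c,f(418,283),.099,T))
```

```text
[ 0.515  -0.1531  0.099 ]
[ 0.0005 -0.0242  0.    ]
```

Emit:
{"api": "drive_tool", "payload": {
  "rows": [
    {"translation": [-5,-18,20],"delta_rot": [0,0,0.022],"hand": 0.25},
    {"translation": [0,0,40],"delta_rot": [0,0,0],"hand": 0.25},
    {"translation": [0,0,20],"delta_rot": [0,0,0],"hand": 0.25},
    {"translation": [0,0,0],"delta_rot": [0,0,0],"hand": 0.25}
  ]
}}

```text
clock: 4.0
eef_pos: [0.5226, -0.1422, 0.1461]
ee_rot: [[-1.0, -0.015, 0.014], [-0.015, 1.0, 0.003], [-0.014, 0.003, -1.0]]
contact_force: [-0.3, 0.2, 0.1]
gripper_width: 0.0644
```

```bash
python3 look.py w3
```

```text
4.0 [ 0.5226 -0.1422  0.1461] [[-0.9998, -0.0147, 0.0135], [-0.0147, 0.9999, 0.003], [-0.0136, 0.0028, -0.9999]] [-0.31  0.2   0.1 ] [-0.021 -0.028 -0.007 -0.013 -0.004  0.006 -0.003]
[([216, 173, 40, 51, 1577], [236.01, 198.27])]
```

View pics/w3.png

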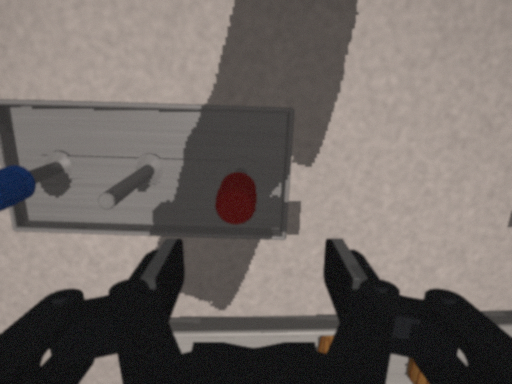

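```bash
cat > est.py <<'E'
import sys,pickle
from h import *
np.set_printoptions(precision=4,suppress=True)
s,c=pickle.load(open(sys.argv[1]+".pkl","rb")); T=wristT(s,c); z=float(sys.argv[4])
P=onz(c,(float(sys.argv[2]),float(sys.argv[3])),z,T); print(P, "tool delta mm",(s["ee_rot"].T@(P-s["eef_pos"]))*1e3)
E
python3 est.py w3 235.5 203.5 .099; python3 est.py w3 236 205 .099
```

```text
[ 0.5143 -0.1532  0.099 ] tool delta mm [  9.1022 -11.0099  46.901 ]
[ 0.5153 -0.1529  0.099 ] tool delta mm [  8.1427 -10.7217  46.9148]
```

Emit:
{"api": "drive_tool", "payload": {
  "rows": [
    {"translation": [7.5,-10.8,0],"delta_rot": [0,0.0135,0.015],"hand": 0.25},
    {"translation": [0,0,0],"delta_rot": [0,0,0],"hand": 0.25},
    {"translation": [0,0,0],"delta_rot": [0,0,0],"hand": 0.25}
  ]
}}

```text
clock: 4.42
eef_pos: [0.5176, -0.1532, 0.1501]
ee_rot: [[-1.0, -0.001, 0.006], [-0.001, 1.0, 0.002], [-0.006, 0.002, -1.0]]
contact_force: [-0.2, 0.1, 0.0]
gripper_width: 0.0641
```

Emit:
{"api": "drive_tool", "payload": {
  "rows": [
    {"translation": [2.5,0,15],"delta_rot": [0,0.006,0],"hand": 0.25},
    {"translation": [0,0,15],"delta_rot": [0,0,0],"hand": 0.25},
    {"translation": [0,0,10],"delta_rot": [0,0,0],"hand": 0.25},
    {"translation": [0,0,0],"delta_rot": [0,0,0],"hand": 0.25}
  ]
}}

```text
clock: 4.92
eef_pos: [0.5145, -0.1528, 0.1067]
ee_rot: [[-1.0, -0.001, -0.001], [-0.001, 1.0, 0.002], [0.001, 0.002, -1.0]]
contact_force: [0.1, 0.2, -0.1]
gripper_width: 0.064
```

Emit:
{"api": "drive_tool", "payload": {
  "rows": [
    {"translation": [0,0,13],"delta_rot": [0,0,0],"hand": 0.25},
    {"translation": [0,0,13],"delta_rot": [0,0,0],"hand": 0.25},
    {"translation": [0,0,12],"delta_rot": [0,0,0],"hand": 0.25},
    {"translation": [0,0,0],"delta_rot": [0,0,0],"hand": 0.25}
  ]
}}

```text
clock: 5.42
eef_pos: [0.5144, -0.1527, 0.0657]
ee_rot: [[-1.0, -0.001, -0.002], [-0.001, 1.0, 0.003], [0.002, 0.003, -1.0]]
contact_force: [-0.3, -0.7, 0.1]
gripper_width: 0.0638
```

```bash
python3 look.py w4
```

```text
5.425 [ 0.5144 -0.1527  0.0657] [[-1.0, -0.0007, -0.0017], [-0.0007, 1.0, 0.0026], [0.0017, 0.0026, -1.0]] [-0.31 -0.66  0.07] [ 0.002 -0.008  0.003 -0.008  0.    -0.005 -0.001]
[([221, 227, 62, 93, 4532], [251.44, 274.13])]
```

View pics/w4.png

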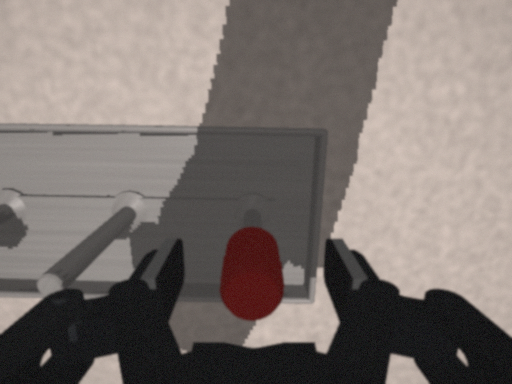

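```bash
python3 est.py w4 251.5 289.5 .099;  python3 est.py w4 251.5 319.5 .099
```

```text
[ 0.5138 -0.1537  0.099 ] tool delta mm [  0.6488  -0.9265 -33.3416]
[ 0.5272 -0.1537  0.099 ] tool delta mm [-12.7514  -0.9481 -33.3648]
```

Emit:
{"api": "drive_tool", "payload": {
  "rows": [
    {"translation": [0,0,0],"delta_rot": [0,0,0],"hand": 1},
    {"translation": [0,0,0],"delta_rot": [0,0,0],"hand": 1},
    {"translation": [0,0,0],"delta_rot": [0,0,0],"hand": 1},
    {"translation": [0,0,0],"delta_rot": [0,0,0],"hand": 1},
    {"translation": [0,0,0],"delta_rot": [0,0,0],"hand": 1},
    {"translation": [0,0,0],"delta_rot": [0,0,0],"hand": 1}
  ],
  "newtons": 60
}}

```text
clock: 6.22
eef_pos: [0.5158, -0.1531, 0.0675]
ee_rot: [[-1.0, -0.001, 0.002], [-0.001, 1.0, 0.002], [-0.002, 0.002, -1.0]]
contact_force: [-0.1, 0.3, 0.8]
gripper_width: 0.0246
```

Emit:
{"api": "drive_tool", "payload": {
  "rows": [
    {"translation": [0,0,-12],"delta_rot": [0,0,0],"hand": 1},
    {"translation": [0,0,-15],"delta_rot": [0,0,0],"hand": 1},
    {"translation": [0,0,-15],"delta_rot": [0,0,0],"hand": 1},
    {"translation": [0,0,-15],"delta_rot": [0,0,0],"hand": 1},
    {"translation": [0,0,-30],"delta_rot": [0,0,0],"hand": 1},
    {"translation": [0,0,-40],"delta_rot": [0,0,0],"hand": 1},
    {"translation": [0,0,-40],"delta_rot": [0,0,0],"hand": 1},
    {"translation": [0,0,-40],"delta_rot": [0,0,0],"hand": 1},
    {"translation": [0,0,-30],"delta_rot": [0,0,0],"hand": 1},
    {"translation": [0,0,0],"delta_rot": [0,0,0],"hand": 1}
  ]
}}

```text
clock: 7.48
eef_pos: [0.5149, -0.1537, 0.3213]
ee_rot: [[-1.0, -0.0, 0.009], [-0.0, 1.0, 0.0], [-0.009, 0.0, -1.0]]
contact_force: [0.1, -0.6, -0.8]
gripper_width: 0.0249
```

```bash
python3 look.py w5
```

```text
7.475 [ 0.5149 -0.1537  0.3213] [[-1.0, -0.0001, 0.0086], [-0.0001, 1.0, 0.0002], [-0.0086, 0.0002, -1.0]] [ 0.13 -0.58 -0.81] [-0.001  0.008 -0.005  0.036  0.     0.005 -0.001]
[([223, 226, 63, 89, 4424], [253.53, 270.92])]
```

View pics/w5.png

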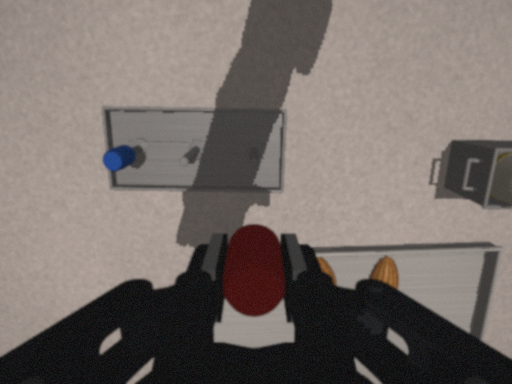

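Emit:
{"api": "drive_tool", "payload": {
  "rows": [
    {"translation": [-2,30,0],"delta_rot": [0,0.0086,0],"hand": 1},
    {"translation": [-3,50,0],"delta_rot": [0,0,0],"hand": 1},
    {"translation": [-3,55,0],"delta_rot": [0,0,0],"hand": 1},
    {"translation": [-3,55,0],"delta_rot": [0,0,0],"hand": 1},
    {"translation": [-3,55,0],"delta_rot": [0,0,0],"hand": 1},
    {"translation": [-3,55,0],"delta_rot": [0,0,0],"hand": 1},
    {"translation": [-3,55,0],"delta_rot": [0,0,0],"hand": 1},
    {"translation": [-2,50,0],"delta_rot": [0,0,0],"hand": 1},
    {"translation": [0,30,0],"delta_rot": [0,0,0],"hand": 1},
    {"translation": [0,0,0],"delta_rot": [0,0,0],"hand": 1}
  ]
}}

```text
clock: 8.78
eef_pos: [0.5288, 0.2926, 0.3064]
ee_rot: [[-1.0, 0.004, -0.027], [0.004, 1.0, -0.007], [0.027, -0.007, -1.0]]
contact_force: [0.7, 0.4, 0.7]
gripper_width: 0.0244
```

```bash
python3 look.py w6
python3 - <<'E'
from h import *
import pickle
s,c=pickle.load(open("w5.pkl","rb")); 
for z in (-.0315,): print("held crown far edge in tool", onz(c,(254,314.5),z,np.array(c["hand_eye"])))
from workcell import arm
for n in ("top","scene"):
    d=arm.capture(n); pickle.dump(d,open(n+"6.pkl","wb")); print(blobs(d["img"],"red"))
    (x,y)=(120,180) if n=="top" else (280,60)
    cv2.imwrite(f"pics/{n}6.png",cv2.resize(d["img"][y:y+100,x:x+100],None,fx=6,fy=6,interpolation=cv2.INTER_CUBIC))
E
```

```text
8.775 [0.5288 0.2926 0.3064] [[-0.9996, 0.0039, -0.0267], [0.0041, 1.0, -0.0068], [0.0266, -0.0069, -0.9996]] [0.73 0.44 0.67] [0.012 0.001 0.035 0.028 0.02  0.007 0.   ]
[([231, 163, 53, 51, 2067], [257.01, 188.07]), ([223, 226, 63, 89, 4438], [253.58, 270.74])]
held crown far edge in tool [-1.18403334e-02  3.09366908e-05 -3.15000000e-02]
[([149, 214, 17, 17, 190], [157.97, 222.61])]
[([267, 0, 4, 4, 14], [268.71, 1.43]), ([200, 49, 14, 9, 62], [206.55, 52.95]), ([321, 80, 9, 17, 88], [325.55, 87.8]), ([311, 132, 15, 19, 191], [318.37, 143.1])]
```

View pics/w6.png

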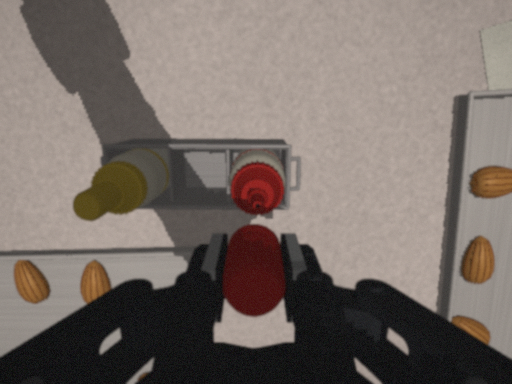

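View pics/scene6.png

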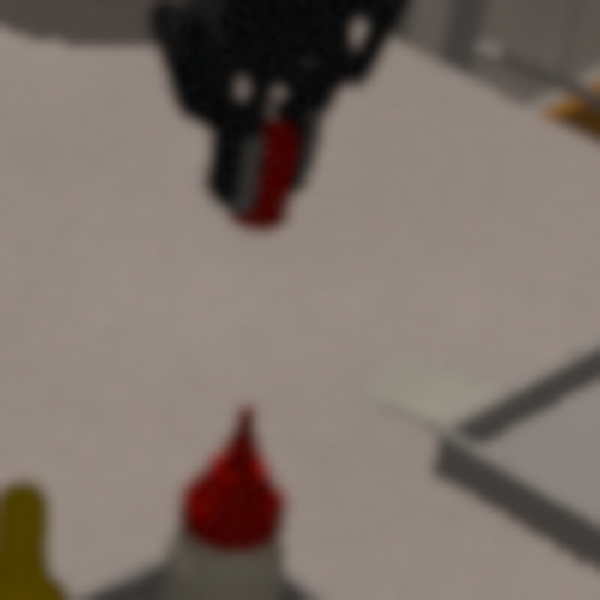

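Run:
```python
from h import *
import pickle
s,c=pickle.load(open("w6.pkl","rb"))
im=c["img"][160:220,225:290]; z=cv2.resize(im,None,fx=9,fy=9,interpolation=cv2.INTER_CUBIC)
cv2.imwrite("pics/w6z.png",np.clip(z.astype(float)*2,0,255).astype(np.uint8))
```

```text
(no output)
```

View pics/w6z.png

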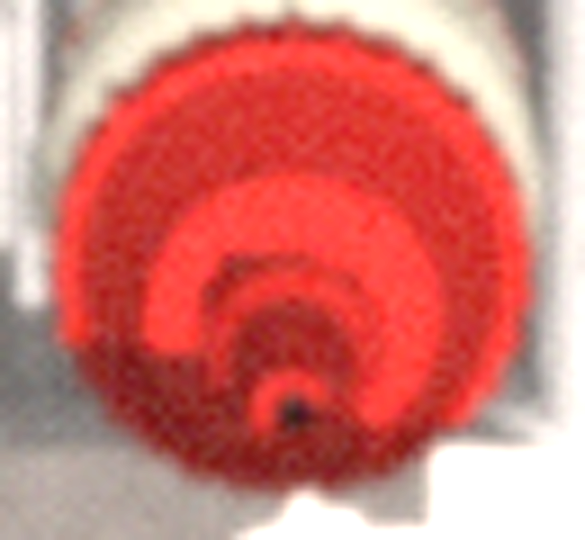

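```bash
python3 est.py w6 257.2 205.1 .199; python3 est.py w6 257.1 195.3 .167
```

```text
[0.5375 0.2947 0.199 ] tool delta mm [-11.5611   2.8611 107.0755]
[0.5379 0.2948 0.167 ] tool delta mm [-12.8282   3.1395 139.0519]
```

Emit:
{"api": "drive_tool", "payload": {
  "rows": [
    {"translation": [-9.5,2,0],"delta_rot": [-0.0068,-0.0267,-0.004],"hand": 1},
    {"translation": [0,0,0],"delta_rot": [0,0,0],"hand": 1},
    {"translation": [0,0,0],"delta_rot": [0,0,0],"hand": 1}
  ]
}}

```text
clock: 9.3
eef_pos: [0.5416, 0.286, 0.3075]
ee_rot: [[-1.0, 0.012, 0.004], [0.012, 1.0, -0.003], [-0.004, -0.003, -1.0]]
contact_force: [0.5, 0.8, -0.8]
gripper_width: 0.0245
```

Emit:
{"api": "drive_tool", "payload": {
  "rows": [
    {"translation": [3,9,20],"delta_rot": [-0.003,0.004,-0.012],"hand": 1},
    {"translation": [0,0,20],"delta_rot": [0,0,0],"hand": 1},
    {"translation": [0,0,10],"delta_rot": [0,0,0],"hand": 1}
  ]
}}

```text
clock: 9.68
eef_pos: [0.54, 0.2945, 0.258]
ee_rot: [[-1.0, 0.001, 0.004], [0.001, 1.0, 0.002], [-0.004, 0.002, -1.0]]
contact_force: [-1.0, -0.3, -0.4]
gripper_width: 0.0244
```

Emit:
{"api": "drive_tool", "payload": {
  "rows": [
    {"translation": [1.7,0,15],"delta_rot": [0,0.004,0],"hand": 1},
    {"translation": [0,0,15],"delta_rot": [0,0,0],"hand": 1},
    {"translation": [0,0,8],"delta_rot": [0,0,0],"hand": 1}
  ]
}}

```text
clock: 10.05
eef_pos: [0.5386, 0.2944, 0.2182]
ee_rot: [[-1.0, 0.002, 0.0], [0.002, 1.0, 0.002], [-0.0, 0.002, -1.0]]
contact_force: [-1.0, -0.0, -0.0]
gripper_width: 0.0249
```

```bash
python3 look.py w7
python3 - <<'E'
from h import *
import pickle
from workcell import arm
for n in ("top","scene"):
    d=arm.capture(n); pickle.dump(d,open(n+"7.pkl","wb")); print(blobs(d["img"],"red"))
    (x,y)=(120,180) if n=="top" else (290,100)
    cv2.imwrite(f"pics/{n}7.png",cv2.resize(d["img"][y:y+60,x:x+60],None,fx=9,fy=9,interpolation=cv2.INTER_CUBIC))
E
```

```text
10.05 [0.5386 0.2944 0.2182] [[-1.0, 0.0017, 0.0], [0.0017, 1.0, 0.0022], [-0.0, 0.0022, -1.0]] [-1.04 -0.01 -0.02] [ 0.007  0.067 -0.009  0.069 -0.01  -0.151  0.009]
[([218, 165, 73, 150, 8219], [253.61, 237.75])]
[([149, 218, 17, 13, 90], [157.59, 226.43])]
[([267, 0, 4, 4, 15], [268.6, 1.4]), ([200, 49, 15, 9, 70], [206.73, 52.74]), ([321, 111, 8, 16, 75], [324.55, 117.83]), ([311, 132, 15, 19, 187], [318.29, 143.25])]
```

View pics/scene7.png

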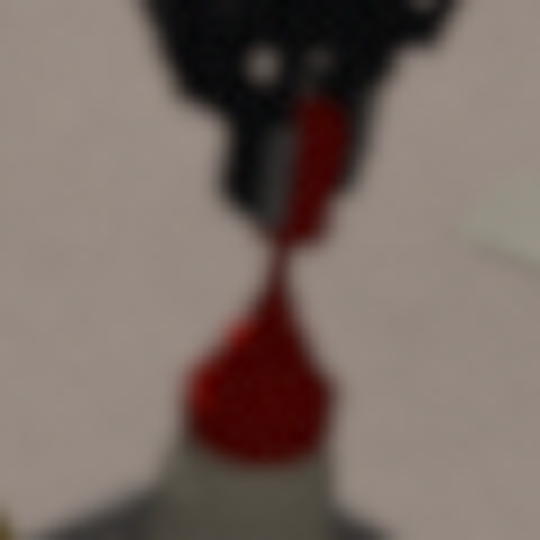

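View pics/w7.png

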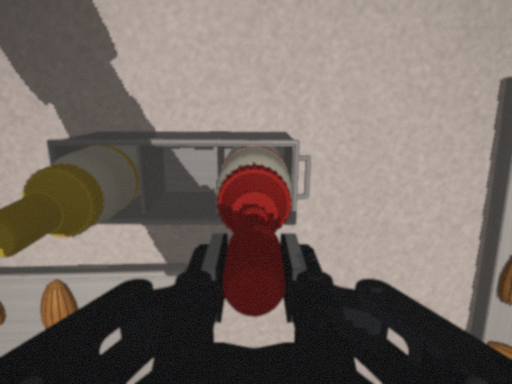

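The scene close-up shows the nozzle tip entering just under the cap mouth at about (285,245), with the cap axis in line. The wrist view agrees, so I'm going down.

Emit:
{"api": "drive_tool", "payload": {
  "rows": [
    {"translation": [0,0,10],"delta_rot": [0,0,0],"hand": 1},
    {"translation": [0,0,10],"delta_rot": [0,0,0],"hand": 1},
    {"translation": [0,0,5],"delta_rot": [0,0,0],"hand": 1}
  ],
  "newtons": 80
}}

```text
clock: 10.58
eef_pos: [0.5395, 0.2951, 0.1936]
ee_rot: [[-1.0, 0.002, 0.002], [0.002, 1.0, 0.004], [-0.002, 0.004, -1.0]]
contact_force: [-1.2, -0.2, 0.5]
gripper_width: 0.024
```

Emit:
{"api": "drive_tool", "payload": {
  "rows": [
    {"translation": [1,0,5],"delta_rot": [0,0.002,0],"hand": 1},
    {"translation": [0,0,3],"delta_rot": [0,0,0],"hand": 1}
  ]
}}

```text
clock: 10.82
eef_pos: [0.5381, 0.295, 0.1848]
ee_rot: [[-1.0, 0.002, -0.001], [0.002, 1.0, 0.003], [0.001, 0.003, -1.0]]
contact_force: [-0.6, 0.0, 0.7]
gripper_width: 0.0241
```

Emit:
{"api": "drive_tool", "payload": {
  "rows": [
    {"translation": [0,0,2],"delta_rot": [0,0,0],"hand": 1}
  ]
}}

```text
clock: 10.95
eef_pos: [0.5382, 0.2951, 0.1829]
ee_rot: [[-1.0, 0.002, -0.0], [0.002, 1.0, 0.004], [0.0, 0.004, -1.0]]
contact_force: [-1.7, -0.5, 4.0]
gripper_width: 0.0241
```

Emit:
{"api": "drive_tool", "payload": {
  "rows": [
    {"translation": [0,0,3],"delta_rot": [0,0,0],"hand": 1}
  ]
}}

```text
clock: 11.08
eef_pos: [0.539, 0.2956, 0.1811]
ee_rot: [[-1.0, 0.002, 0.002], [0.002, 1.0, 0.005], [-0.002, 0.005, -1.0]]
contact_force: [-1.8, 0.3, 10.0]
gripper_width: 0.0243
```

Emit:
{"api": "drive_tool", "payload": {
  "rows": [
    {"translation": [0,0,3],"delta_rot": [0,0,0],"hand": 1}
  ]
}}

```text
clock: 11.2
eef_pos: [0.5399, 0.2961, 0.1793]
ee_rot: [[-1.0, 0.002, 0.004], [0.002, 1.0, 0.006], [-0.004, 0.006, -1.0]]
contact_force: [-0.9, -1.6, 4.9]
gripper_width: 0.0244
```

Emit:
{"api": "drive_tool", "payload": {
  "rows": [
    {"translation": [1,-0.5,3],"delta_rot": [0,0.002,0],"hand": 1}
  ]
}}

```text
clock: 11.32
eef_pos: [0.5394, 0.2959, 0.1768]
ee_rot: [[-1.0, 0.001, 0.003], [0.001, 1.0, 0.007], [-0.003, 0.007, -1.0]]
contact_force: [-0.1, 0.4, 0.0]
gripper_width: 0.0243
```

Emit:
{"api": "drive_tool", "payload": {
  "rows": [
    {"translation": [0.5,-0.5,2],"delta_rot": [0,0,0],"hand": 1}
  ]
}}

```text
clock: 11.45
eef_pos: [0.5389, 0.2953, 0.1753]
ee_rot: [[-1.0, 0.002, 0.003], [0.002, 1.0, 0.007], [-0.003, 0.007, -1.0]]
contact_force: [-2.9, -0.5, 12.5]
gripper_width: 0.0241
```

Clicked: the force peaked at about 10 N, fell to 0, then rose to 12.5 N on the shoulder. Now I'm settling into a steady push.

Emit:
{"api": "drive_tool", "payload": {
  "rows": [
    {"translation": [0,0,1.5],"delta_rot": [0,0,0],"hand": 1}
  ]
}}

```text
clock: 11.58
eef_pos: [0.5394, 0.2956, 0.1753]
ee_rot: [[-1.0, 0.002, 0.005], [0.002, 1.0, 0.008], [-0.005, 0.008, -1.0]]
contact_force: [-2.4, -1.2, 15.3]
gripper_width: 0.0238
```

Emit:
{"api": "drive_tool", "payload": {
  "rows": [
    {"translation": [0,0,1.5],"delta_rot": [0,0,0],"hand": 1}
  ]
}}

```text
clock: 11.7
eef_pos: [0.5401, 0.2959, 0.1755]
ee_rot: [[-1.0, 0.002, 0.007], [0.002, 1.0, 0.009], [-0.007, 0.009, -1.0]]
contact_force: [-1.6, -0.4, 11.7]
gripper_width: 0.024
```

Emit:
{"api": "drive_tool", "payload": {
  "rows": [
    {"translation": [1.2,-0.7,2],"delta_rot": [0.008,0.006,0],"hand": 1}
  ]
}}

```text
clock: 11.82
eef_pos: [0.5396, 0.2955, 0.1753]
ee_rot: [[-1.0, 0.002, 0.002], [0.002, 1.0, 0.003], [-0.002, 0.003, -1.0]]
contact_force: [-2.6, -0.7, 12.3]
gripper_width: 0.0241
```

```bash
python3 look.py w8
python3 - <<'E'
from h import *
import pickle
from workcell import arm
d=arm.capture("scene"); print(blobs(d["img"],"red"))
cv2.imwrite("pics/scene8.png",cv2.resize(d["img"][100:160,290:350],None,fx=9,fy=9,interpolation=cv2.INTER_CUBIC))
for i in range(6):
    arm.capture("top"); s=arm.get_state(); print(s["clock"],s["eef_pos"].round(4),s["contact_force"].round(1),s["gripper_width"])
E
```

```text
11.825 [0.5396 0.2955 0.1753] [[-1.0, 0.0021, 0.0024], [0.0021, 1.0, 0.0026], [-0.0024, 0.0026, -1.0]] [-2.62 -0.66 12.26] [-0.032  0.024  0.023 -0.045  0.024  0.077 -0.032]
[([208, 182, 91, 133, 7955], [253.26, 244.09])]
[([267, 0, 4, 4, 15], [268.6, 1.4]), ([200, 49, 15, 9, 67], [206.63, 52.87]), ([312, 124, 15, 28, 228], [320.25, 140.75])]
11.975 [0.5396 0.2958 0.1754] [-2.  -1.1 12.6] 0.023825128603645582
12.025 [0.5397 0.2957 0.1754] [-2.4 -1.3 12. ] 0.024655196879486387
12.075 [0.5396 0.2957 0.1754] [-2.1 -1.4 11.5] 0.02392309264922023
12.125 [0.5396 0.2957 0.1754] [-2.2 -0.7 12.1] 0.024137092853271938
12.175 [0.5396 0.2957 0.1754] [-2.4 -0.9 11.9] 0.02414405288294518
12.225 [0.5396 0.2957 0.1754] [-2.8 -0.6 12.2] 0.023927690067168463
```

View pics/w8.png

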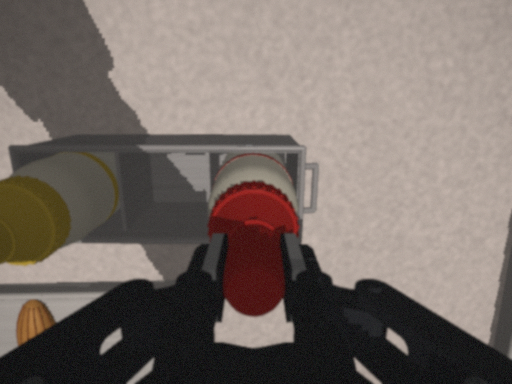

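View pics/scene8.png

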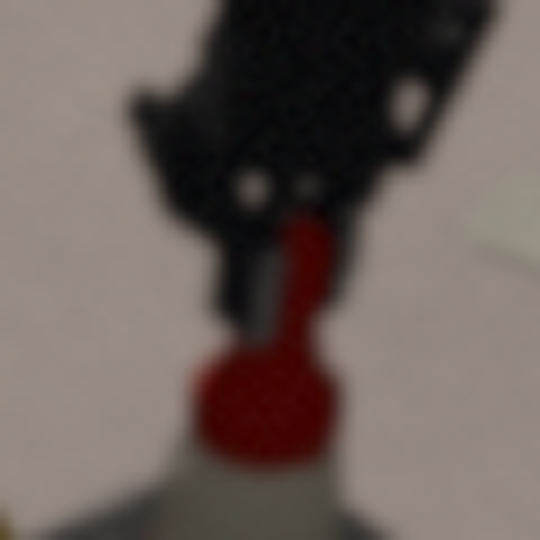

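The views show the cap down over the nozzle, rim meeting the shoulder at about (300,345) in the close-up. The crown edge in the wrist view is still at row 315, so the cap hasn't slipped in the grip. The push is steady at 12 N while the arm holds.

Run:
```python
from workcell import arm
s=arm.get_state(); print(s["clock"],s["eef_pos"],s["contact_force"])
print(arm.close_job())
s=arm.get_state(); print(s["clock"],s["eef_pos"],s["contact_force"])
```

```text
12.225 [0.53962209 0.29566786 0.17536558] [-2.75090414 -0.64363717 12.21187983]
the job is handed in; nothing more can be done
None
the job is handed in; nothing more can be done
```

The red cap is on the red-collared bottle, clicked and fully down. I handed the job in at 12.2 s with the arm still gripping the cap and pushing; no verdict was reported.

- **Lift:** I found the cap and bottle in the camera views, gripped the cap about 12 to 14 mm below its crown, and lifted it straight off the peg to well above the 105 mm mark.
- **Click:** On the way down the push peaked at about 10 N, slightly above the expected 5 to 9 N. It then fell to about 0 and rose again on the shoulder, up to 15 N at most.
- **Last checks:** The push held steady at about 12 N with the arm still. Tool height was 175.4 mm against 175.5 mm worked out for fully home. The cap had not slipped in the grip, and the tool's tilt was under 0.005 rad.
- **Limits of the checks:** The tool ended about 1 to 2 mm off my image estimate of the bottle axis, with a side force of 2 to 3 N. I did not measure the bottle's tilt. I did not measure the blue cap, the other bottle or the madeleines at the end; the arm never came near them.

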